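# Roll the sample tube onto the viewing line

## Task

Get the large amber sample tube ready for the bench camera: with a fingertip gently on top of it, not down beside it, push sideways so that it rolls along the white tray until it lies at rest centred on the dark viewing line, along the line. Roll it rather than dragging it, do not pick it up or press hard on the glass, and leave the small vial and everything else where it is.

Things in the scene. Friction and masses are not known exactly. Their poses are not given: they have to be found in the camera images.
- tray: fixed white inspection tray, 200 mm along its x by 406 mm along its y, yawed on the bench. Its floor is flat, its upper face 6 mm above the bench; grey rims 6 mm thick and 14 mm high (from the bench) stand only along the two ends at y = +-203 mm. Origin: centre of the underside, z up. The viewing line runs along the tray's x axis.
- line_mid (a point): middle of the dark viewing line, on the tray floor: the line is 3 mm wide, 190 mm long, printed flat (nothing to feel), and runs along this frame's x axis (the same as the tray's); z up.
- tube: large amber glass tube, paper band, flush black cap: plain cylinder 30 mm in diameter, 110 mm long, 60 g, lying 55 to 90 mm to either side of the line, nearly parallel to it. Origin: mid length on its axis, x along the axis; y, z turn as it rolls. Top 36 mm above the bench. Pushed on top its centre moves half as far as the fingertip, so use several strokes; let go, it stops within a few mm.
- small_vial: the small vial, to be left alone: same amber glass, band and black cap, 18 mm in diameter and 60 mm long, lying on the tray floor on the other side of the line (the two change sides between starts), 55 to 90 mm from it. Origin on its axis at mid length; x along its axis; its top is 24 mm above the bench.
- freezer_box: open white cardboard freezer box 130 x 130 x 50 mm with orange-capped vials in it, standing loose on the bench beyond the tray (leave alone). Origin: centre of the underside.
- bottle: white plastic bottle, 50 mm in diameter, 105 mm tall, standing loose on the bench just beyond the tray (leave alone). Origin: centre of the underside.
- jar: glass jar with a white lid, 60 mm in diameter, 65 mm tall, standing loose on the bench beyond the tray (leave alone). Origin: centre of the underside.
Not all that is in view belongs to the job. What is shaped like the tube but blue, brown or green is not meant.

How it is judged:
On the way:
1. the large tube has rolled (turned upside down about its own axis) on the tray (angle between tube's own z axis and vertical above 2.2 rad and angle between tube's own x axis and vertical between 1.4 and 1.74 rad and height (world z) of tube below 0.027 m).
At the end, for the whole second after the job is handed in: The large tube lies on the tray at rest (under 10 mm/s), its axis within 6 mm of the middle of the viewing line and within 0.15 rad of its direction, its mid length within 45 mm of the line's middle; the small vial, freezer box, bottle and jar are within 10 mm of where they were (y of tube in the frame of line_mid between -0.006 and 0.006 m and x of tube in the frame of line_mid between -0.045 and 0.045 m and angle between the x axis of tube and the x axis of line_mid, either way round below 0.15 rad and height (world z) of tube between 0.017 and 0.025 m and linear speed of tube below 0.01 m/s and distance of each of small_vial, freezer_box, bottle, jar from where it was at the start of the episode below 0.01 m); the robot touches nothing.
It fails at once if the large tube is lifted more than 8 mm off the tray (height (world z) of tube above 0.029 m).
It fails at once if the fingers press the glass tube with more than 40 N (contact force between the fingers and tube above 40 N).
It fails at once if the fingers touch the large tube while reaching down beside it or around it (their tips below its axis) instead of on its upper part (contact force between the fingers and tube above 0.5 N and height (world z) of the grasp point below 0.036 m).
It fails at once if the small vial, freezer box, bottle or jar is displaced by more than 15 mm (distance of any of small_vial, freezer_box, bottle, jar from where it was at the start of the episode above 0.015 m).
It also fails if it takes over 61 s, if anything falls off the work surface, if the arm or the gripper's body presses on something with over 40 N, if the wrist force passes 120 N, or if a joint passes its speed limit or range.

## Robot

A 6-joint arm with a two-finger parallel gripper is mounted at the origin on the work surface. World frame = base frame: x ahead of the robot, y to its left, z up, the work surface at z = 0. Lengths are in m, angles in rad, forces in N, time in s.
With the tool pointing down it reaches from about 0.25 to 0.775 m from the base axis. Payload 4 kg.
Tool frame: the origin (TCP) lies at the centre of the arm's flange, where the gripper is bolted on; the fingertips stand ahead of it and the grasp point (between the pads) lies 180 mm ahead of it (robot.tcp_to_tips is the z of the fingertips in the tool frame, in m); z points along the fingers, y is the direction in which the jaws open and shut (so a half turn about z gives the same grasp; the last joint's range is limited). The gripper opens to 94 mm and grips with 3 to 60 N. Pads are 16 mm wide; open, the fingers measure 119 mm over their backs; the gripper's body (75 mm by 177 mm) begins 78 mm behind the grasp point.
Start: joints at [-1.391, 0.087, 1.371, -0, 1.684, -0.103], TCP at [0.153, -0.528, 0.405] pointing down, gripper open.
Joint ranges: [-3.1, 3.1], [-0.76, 2.03], [0.27, 2.55], [-1.08, 4.22], [0.17, 2.65], [-2.57, 2.57]. Speed limits (rad/s): [2.79, 2.79, 3.14, 3.14, 3.14, 3.14].

## Interface

Orientations are given as [roll, pitch, yaw] about the fixed x, y, z axes, in that order (R = Rz(yaw) Ry(pitch) Rx(roll)).
In Python, from bench import robot gives the robot as it stands.
- The arm moves only by the tool move_arm, never from a script. Its argument "increments" is a list that holds one entry, the list of rows, each a list of 7 numbers: the opening, from 0 (shut) to 1 (fully open), then the shift along the tool's x, y, z as a fraction of full scale, then the turn, a rotation vector about the tool's x, y, z as a fraction of full scale. In form: [[[jaw, dx, dy, dz, rx, ry, rz], ...]]. A call has 1 to 8 rows; each row is the pose to reach, as a shift and turn from the pose commanded when the call began, along the tool's axes at that moment; what a row does not reach only later rows make up. Full scale, the value 1, is 0.1 m for a shift and pi/2 rad for a turn. A row lasts 1/12 s, in which the tool goes at most 41.7 mm and 7.16 degrees, less where a joint would pass 70% of its speed; a pose out of reach is approached as far as the arm can. A call with a number of a shift or a turn outside -1 to 1 is refused whole. A call with a gripper value outside its range is refused whole. The fingers move at their own pace and stop on an object; the grip force is fixed at half the most. Time passes only in rows, so rows that repeat a pose let the fingers close. It gives the time, the measured TCP pose, the force and the opening at its end, in the units of the state.
- robot.get_obs(): the state, without advancing time (a new reading comes with each control period).
- robot.snapshot(name): name is "scene" or "top"; returns (picture, depth): 480x640x3 uint8, red, green, blue; 480x640 float32, m along the optical axis (not along the pixel's ray), 0 where there is no reading.
- robot.camera_params(name): a dict with "mtx" (3x3 intrinsics, pixels), "R" (3x3) and "t" (3): a world point X has camera coordinates R X + t. Camera axes: x right, y down, z forward; pixel columns grow to the right and rows downward; lengths in m; the calibration is good to about 2 mm. A picture is of the moment at which its call begins. camera_params takes no time and is no camera call.
- robot.close_job(): hands the job in, once; it reports no verdict.
The state is a dict: "time": time; "joint_positions": joint angles; "qvel": joint speeds; "joint_torque": joint torques, N m; "tool_pos": TCP position; "ee_rot": TCP orientation; "wrist_force": force on the tool from outside, world axes, zero at the start; "wrist_torque": the same for the moment, N m; "width": finger opening in m.
Only numpy, scipy, OpenCV 4.12 (cv2) and the standard library are available. Lean on these libraries where they do the work, as an engineer would, in place of code of your own. Each camera call takes 0.05 s, during which the arm holds its last target.

## Working session

There is one attempt and no reset: what is moved stays moved. The work goes in short steps, Python scripts to look and compute and a tool call to move; the robot and the scene stay as the last step left them, time stands still between calls to the robot, and variables do not carry over. Pictures are saved under pics/ and viewed, and the job is handed in when it is done.

Besides the shell and the picture viewer there is one more tool, called after "Call:" as a command line: name --argument value ..., lists and objects as JSON in quotes. move_arm: Moves the arm, as the interface text tells. Its arguments: {"type":"object","properties":{"increments":{"type":"array","items":{"type":"array","items":{"type":"array","items":{"type":"number","minimum":-1,"maximum":1}}}}},"required":["increments"]}

```bash
mkdir -p pics; ls
python3 - <<'E'
from bench import robot
import cv2,numpy as np
o=robot.get_obs();print(o, robot.tcp_to_tips)
for n in("scene","top"):
    p,d=robot.snapshot(n); cv2.imwrite(f"pics/{n}0.png",p[:,:,::-1]); np.save(f"pics/{n}0.npy",d)
    c=robot.camera_params(n);print(n,c)
E
```

```text
pics
{'time': 0.0, 'joint_positions': array([-1.39111549e+00,  8.79616294e-02,  1.37223852e+00, -1.07165524e-05,
        1.68360102e+00, -1.03099345e-01]), 'qvel': array([ 0.00043159,  0.00014934, -0.00073096, -0.00019907,  0.00095771,
       -0.00131179]), 'joint_torque': array([ 2.44951502e-05, -3.40185213e+01, -3.02424538e+01,  7.17397872e-02,
        3.31868045e-02, -1.74907400e-04]), 'tool_pos': array([ 0.15343929, -0.52804941,  0.40350806]), 'ee_rot': array([-3.13939477e+00, -2.16698479e-04,  2.82778752e-01]), 'wrist_force': array([-1.19590448, -0.36296662,  0.36123897]), 'wrist_torque': array([-0.00126008,  0.0066659 , -0.00807144]), 'width': 0.09422868639563421} 0.1992
scene {'mtx': array([[504.627731  ,   0.        , 320.87272254],
       [  0.        , 504.627731  , 228.20524408],
       [  0.        ,   0.        ,   1.        ]]), 'R': array([[ 0.00358683,  0.99978392, -0.02047545],
       [ 0.66162268, -0.01772592, -0.74962738],
       [-0.74982835, -0.01085823, -0.6615433 ]]), 't': array([ 0.03736595, -0.30988868,  1.55659298])}
top {'mtx': array([[491.22292527,   0.        , 324.37326219],
       [  0.        , 491.22292527, 241.9099731 ],
       [  0.        ,   0.        ,   1.        ]]), 'R': array([[-7.51209368e-04, -9.99815789e-01,  1.91787102e-02],
       [-9.89635375e-01, -2.01079748e-03, -1.43588928e-01],
       [ 1.43601042e-01, -1.90877954e-02, -9.89451564e-01]]), 't': array([-0.06165612,  0.5587749 ,  0.81381363])}
```

View pics/scene0.png

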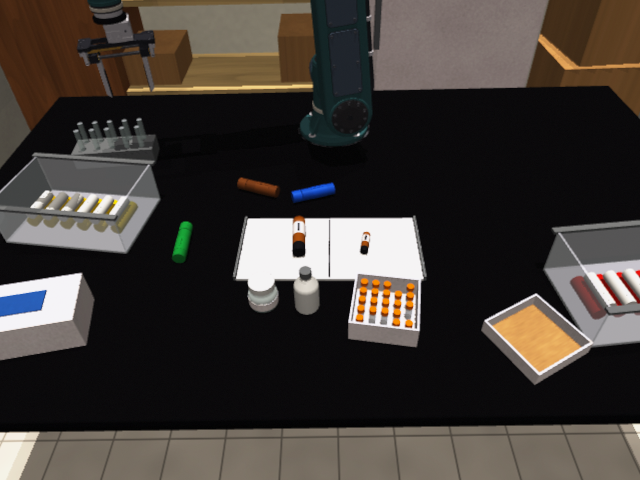

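View pics/top0.png

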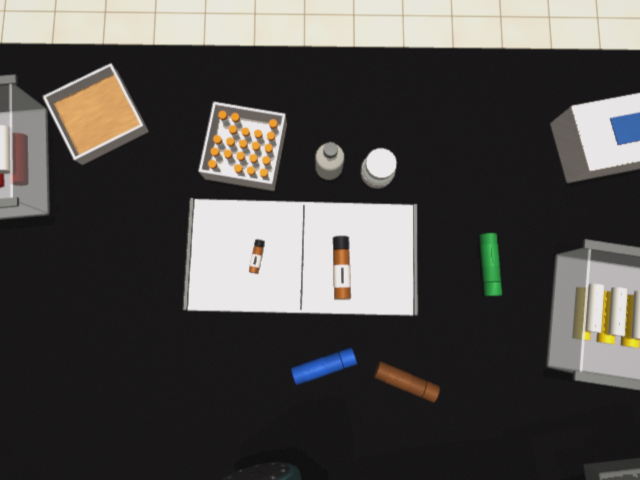

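Scene view: the tray is at (330,250), the tube at (299,236) and the vial at (365,242). Top view: line at column ~303 (rows 205–309), tube at columns 333–350 (rows 236–299), vial at (257,257). I'll enlarge the tray.

```bash
cat > h.py <<'E'
from bench import robot
import cv2,numpy as np
def px2w(n,u,v,z):
    c=robot.camera_params(n);r=np.linalg.inv(c["mtx"])@[u,v,1.];R=c["R"];t=c["t"]
    o=-R.T@t;d=R.T@r
    return o+d*(z-o[2])/d[2]
def w2px(n,X):
    c=robot.camera_params(n);p=c["mtx"]@(c["R"]@np.array(X)+c["t"]);return p[:2]/p[2]
def crop(src,dst,u0,v0,u1,v1,k):
    im=cv2.imread(src)[v0:v1,u0:u1]
    cv2.imwrite(dst,cv2.resize(im,None,fx=k,fy=k,interpolation=cv2.INTER_CUBIC))
E
python3 - <<'E'
from h import *
crop("pics/top0.png","pics/top0c.png",230,190,430,330,4)
# line pixels: dark minima per row between 295 and 312
im=cv2.imread("pics/top0.png",0).astype(float)
pts=[]
for v in range(210,306):
    w=np.clip(200-im[v,295:312],0,None)
    if w.sum()>0: pts.append(((w*np.arange(295,312)).sum()/w.sum(),v))
pts=np.array(pts);print(pts[::12])
W=np.array([px2w("top",u,v,.006) for u,v in pts]);print(W[0],W[-1])
f=np.polyfit(W[:,0],W[:,1],1);print("line y=",f)
E
```

```text
[[303.41726619 210.        ]
 [303.13157895 222.        ]
 [302.64035088 234.        ]
 [302.4137931  246.        ]
 [302.24657534 258.        ]
 [301.62135922 270.        ]
 [301.38970588 282.        ]
 [301.16260163 294.        ]]
[ 0.62273385 -0.02371422  0.006     ] [ 0.45050584 -0.01965667  0.006     ]
line y= [-0.02404885 -0.00887212]
```

View pics/top0c.png

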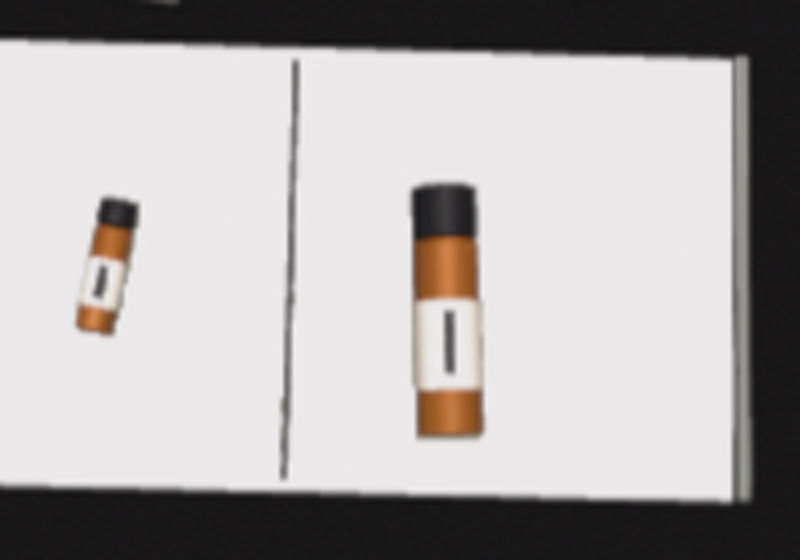

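```bash
cat >> h.py <<'E'
def tubepix(n,im,dz=.021):
    pass
E
python3 - <<'E'
from h import *
a=px2w("top",341,236.5,.021);b=px2w("top",342.5,299,.021)
print("tube",a,b,(a+b)/2,np.linalg.norm(a-b),"ang",(a-b)[1]/(a-b)[0])
e0=px2w("top",230+297/4,190+60/4,.006);e1=px2w("top",230+284/4,190+479/4,.006)
print("line",e0,e1,np.linalg.norm(e0-e1)); m=(e0+e1)/2;print(m)
th=np.arctan(-0.02405);ux=np.array([np.cos(th),np.sin(th)]);uy=np.array([-ux[1],ux[0]])
M=np.array([(e0+e1)[0]/2,-0.00887-0.02405*(e0+e1)[0]/2])
for n,p in(("tube",(a+b)/2),):
    d=p[:2]-M;print(n,"in line frame",d@ux,d@uy)
# width
l=px2w("top",230+415/4,190+80,.021);r=px2w("top",230+481/4,190+80,.021);print("width",l-r)
c=robot.camera_params("top");print("cam",-c["R"].T@c["t"])
# check with scene cam depth
for n,q in(("top",[(342,270),(303,258),(380,258)]),("scene",[(299,236),(315,250)])):
    d=np.load(f"pics/{n}0.npy");c=robot.camera_params(n)
    for u,v in q:
        z=d[v,u];X=c["R"].T@(np.linalg.inv(c["mtx"])@[u,v,1]*z-c["t"]);print(n,u,v,X)
crop("pics/scene0.png","pics/scene0c.png",225,190,425,340,4)
E
```

```text
tube [ 0.57152391 -0.09137886  0.021     ] [ 0.4606599  -0.09338745  0.021     ] [ 0.51609191 -0.09238316  0.021     ] 0.11088220158798076 ang 0.018117535037413243
line [ 0.63207448 -0.0251873   0.006     ] [ 0.44214339 -0.02039712  0.006     ] 0.1899914904702146
[ 0.53710893 -0.02279221  0.006     ]
tube in line frame -0.019313615421484916 -0.07108059196931582
width [-2.68922395e-05  2.91904959e-02  0.00000000e+00]
cam [ 0.43607261 -0.04498727  0.88664554]
top 342 270 [ 0.51006516 -0.09184103  0.03856313]
top 303 258 [ 0.53434313 -0.02347322  0.00748967]
top 380 258 [ 0.53473559 -0.1625424   0.00571289]
scene 299 236 [ 0.53100117 -0.08787506  0.03392287]
scene 315 250 [ 0.54678061 -0.05256164  0.00452029]
```

View pics/scene0c.png

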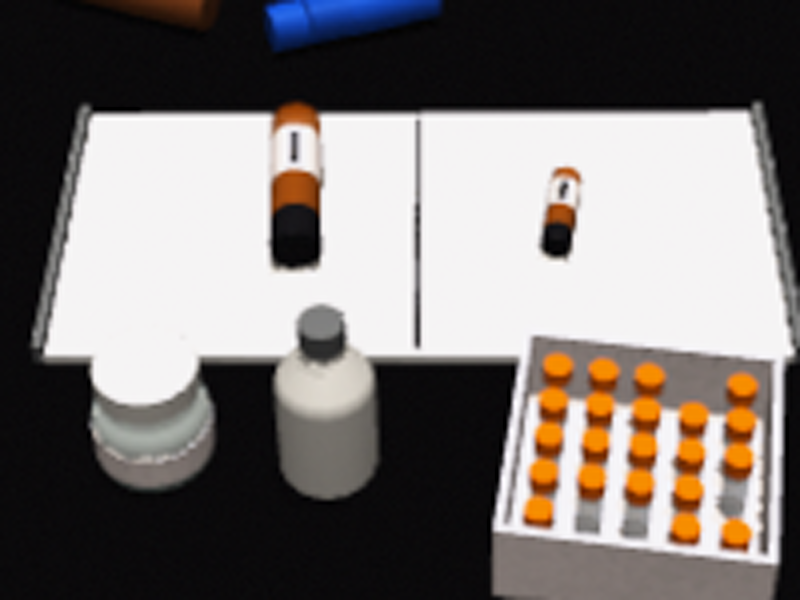

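The tube centre is at (0.516, −0.092), 71 mm from the line. Its measured length is 111 mm (110 given) and the line's 190 mm (190 given), so both check out. I'll travel high with the jaws closed.

Call:
move_arm --increments '[[[0, 0.936, -0.62, 0, 0, 0, 0], [0, 0.936, -0.62, 0, 0, 0, 0], [0, 0.936, -0.62, 0, 0, 0, 0], [0, 0.936, -0.62, 0, 0, 0, 0]]]'

```text
time: 0.43
tool_pos: [0.2285, -0.4392, 0.4046]
ee_rot: [-3.14, -0.002, 0.288]
wrist_force: [-1.1, 0.1, 0.1]
width: 0.0705
```

Call:
move_arm --increments '[[[0, 0.936, -0.62, 0, 0, 0, 0], [0, 0.936, -0.62, 0, 0, 0, 0], [0, 0.936, -0.62, 0, 0, 0, 0], [0, 0.936, -0.62, 0, 0, 0, 0]]]'

```text
time: 0.77
tool_pos: [0.3007, -0.354, 0.4046]
ee_rot: [-3.14, -0.002, 0.288]
wrist_force: [0.4, 0.4, 1.0]
width: 0.0443
```

Call:
move_arm --increments '[[[0, 0.936, -0.62, 0, 0, 0, 0], [0, 0.936, -0.62, 0, 0, 0, 0], [0, 0.936, -0.62, 0, 0, 0, 0], [0, 0.936, -0.62, 0, 0, 0, 0]]]'

```text
time: 1.1
tool_pos: [0.373, -0.269, 0.4044]
ee_rot: [-3.14, -0.001, 0.288]
wrist_force: [-0.1, 0.5, 0.0]
width: 0.0172
```

Call:
move_arm --increments '[[[0, 0.936, -0.62, 0, 0, 0, 0], [0, 0.936, -0.62, 0, 0, 0, 0], [0, 0.936, -0.62, 0, 0, 0, 0], [0, 0.936, -0.62, 0, 0, 0, 0]]]'

```text
time: 1.43
tool_pos: [0.4457, -0.1839, 0.4041]
ee_rot: [-3.14, -0.001, 0.287]
wrist_force: [-0.3, 0.5, -0.0]
width: 0.0008
```

Call:
move_arm --increments '[[[0, 0.936, -0.62, 0, 0, 0, 0], [0, 0.936, -0.62, 0, 0, 0, 0.1], [0, 0.936, -0.62, 0, 0, 0, 0.195], [0, 0.936, -0.62, 0, 0, 0, 0.195], [0, 0.936, -0.62, 0, 0, 0, 0.195], [0, 0.936, -0.62, 0, 0, 0, 0.195]]]'

```text
time: 1.93
tool_pos: [0.5162, -0.1013, 0.4042]
ee_rot: [3.141, 0.001, -0.023]
wrist_force: [-0.1, 0.5, -0.0]
width: 0.0006
```

Call:
move_arm --increments '[[[0, 0, 0, 1, 0, 0, 0], [0, 0, 0, 1, 0, 0, 0], [0, 0, 0, 1, 0, 0, 0]]]'

```text
time: 2.18
tool_pos: [0.5141, -0.1014, 0.2992]
ee_rot: [-3.14, 0.008, -0.024]
wrist_force: [-0.3, 0.8, -1.2]
width: 0.0005
```

Call:
move_arm --increments '[[[0, 0, 0, 0.3, 0, 0, 0], [0, 0, 0, 0.55, 0, 0, 0], [0, 0, 0, 0.58, 0, 0, 0], [0, 0, 0, 0.58, 0, 0, 0]]]'

```text
time: 2.52
tool_pos: [0.5152, -0.1012, 0.245]
ee_rot: [-3.141, 0.004, -0.025]
wrist_force: [-0.5, 0.2, -0.1]
width: 0.0003
```

Run:
```python
from h import *
o=robot.get_obs();print(o["tool_pos"],o["wrist_force"])
for n in("scene","top"):
    p,d=robot.snapshot(n); cv2.imwrite(f"pics/{n}1.png",p[:,:,::-1])
crop("pics/scene1.png","pics/s1c.png",230,140,430,290,4)
crop("pics/top1.png","pics/t1c.png",230,190,430,330,4)
```

```text
[ 0.51517142 -0.1012088   0.2449601 ] [-0.48278042  0.15712425 -0.05334905]
```

View pics/s1c.png

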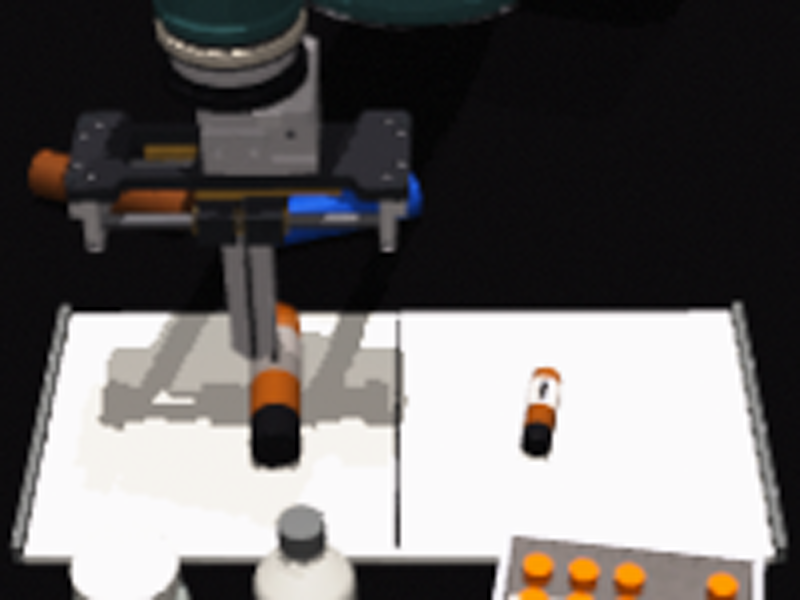

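View pics/t1c.png

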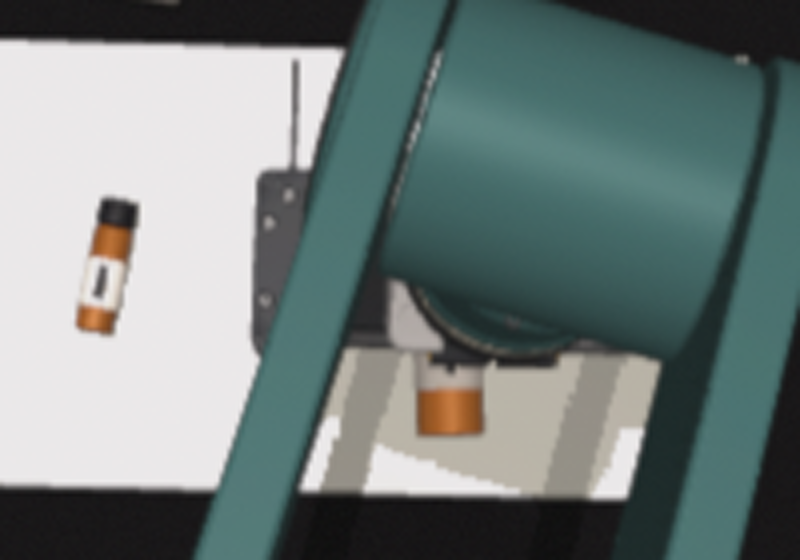

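The closed fingertip sits just above the tube, slightly to its left (scene crop ~(253,350) against the tube at ~(280,350)), about as wide as the tube. Next I descend in small steps.

Call:
move_arm --increments '[[[0, 0, 0, 0.05, 0, 0, 0], [0, 0, 0, 0.08, 0, 0, 0], [0, 0, 0, 0.08, 0, 0, 0], [0, 0, 0, 0.08, 0, 0, 0]]]'

```text
time: 2.95
tool_pos: [0.5165, -0.0999, 0.2392]
ee_rot: [3.141, -0.001, -0.023]
wrist_force: [-0.4, 0.1, -0.2]
width: 0.0005
```

Call:
move_arm --increments '[[[0, 0, 0, 0.01, 0, 0, 0], [0, 0, 0, 0.01, 0, 0, 0], [0, 0, 0, 0.01, 0, 0, 0]]]'

```text
time: 3.2
tool_pos: [0.5164, -0.0998, 0.2378]
ee_rot: [3.141, -0.0, -0.023]
wrist_force: [-0.4, -0.1, -0.8]
width: 0.0004
```

Call:
move_arm --increments '[[[0, 0, 0, 0.01, 0, 0, 0], [0, 0, 0, 0.01, 0, 0, 0], [0, 0, 0, 0.01, 0, 0, 0]]]'

```text
time: 3.45
tool_pos: [0.5163, -0.0998, 0.2366]
ee_rot: [3.142, 0.0, -0.023]
wrist_force: [0.1, -0.2, -0.1]
width: 0.0002
```

Call:
move_arm --increments '[[[0, 0, 0, 0.007, 0, 0, 0], [0, 0, 0, 0.007, 0, 0, 0], [0, 0, 0, 0.007, 0, 0, 0]]]'

```text
time: 3.7
tool_pos: [0.5164, -0.0999, 0.2359]
ee_rot: [3.142, 0.0, -0.023]
wrist_force: [0.5, 0.0, 0.4]
width: 0.0005
```

Call:
move_arm --increments '[[[0, 0, 0, 0.007, 0, 0, 0], [0, 0, 0, 0.007, 0, 0, 0], [0, 0, 0, 0.007, 0, 0, 0]]]'

```text
time: 3.95
tool_pos: [0.5164, -0.0999, 0.2352]
ee_rot: [3.142, 0.0, -0.024]
wrist_force: [-0.8, 0.4, 0.6]
width: 0.0004
```

Call:
move_arm --increments '[[[0, 0, 0, 0.005, 0, 0, 0], [0, 0, 0, 0.005, 0, 0, 0], [0, 0, 0, 0.005, 0, 0, 0]]]'

```text
time: 4.2
tool_pos: [0.5164, -0.0999, 0.2347]
ee_rot: [3.142, 0.0, -0.023]
wrist_force: [-0.7, -0.6, -0.2]
width: 0.0004
```

Call:
move_arm --increments '[[[0, 0, 0, 0.005, 0, 0, 0], [0, 0, 0, 0.005, 0, 0, 0], [0, 0, 0, 0.005, 0, 0, 0]]]'

```text
time: 4.45
tool_pos: [0.5164, -0.0999, 0.2343]
ee_rot: [3.141, -0.0, -0.023]
wrist_force: [0.4, -0.1, 0.0]
width: 0.0006
```

Call:
move_arm --increments '[[[0, 0, 0, 0.005, 0, 0, 0], [0, 0, 0, 0.005, 0, 0, 0], [0, 0, 0, 0.005, 0, 0, 0]]]'

```text
time: 4.7
tool_pos: [0.5164, -0.1, 0.234]
ee_rot: [3.141, -0.0, -0.024]
wrist_force: [-0.5, -0.7, 1.1]
width: 0.0006
```

Call:
move_arm --increments '[[[0, 0, 0, 0.005, 0, 0, 0], [0, 0, 0, 0.005, 0, 0, 0], [0, 0, 0, 0.005, 0, 0, 0]]]'

```text
time: 4.95
tool_pos: [0.5165, -0.1001, 0.2338]
ee_rot: [3.141, -0.001, -0.024]
wrist_force: [-0.8, -1.5, 3.1]
width: 0.0007
```

Call:
move_arm --increments '[[[0, 0, 0, 0.005, 0, 0, 0], [0, 0, 0, 0.005, 0, 0, 0], [0, 0, 0, 0.005, 0, 0, 0]]]'

```text
time: 5.2
tool_pos: [0.5165, -0.1002, 0.2336]
ee_rot: [3.14, -0.001, -0.024]
wrist_force: [-2.1, -0.7, 6.5]
width: 0.0004
```

In contact at 6.5 N. First stroke: 30 mm.

Call:
move_arm --increments '[[[0, 0, -0.01, 0, 0, 0, 0], [0, 0, -0.04, 0, 0, 0, 0], [0, 0, -0.08, 0, 0, 0, 0], [0, 0, -0.12, 0, 0, 0, 0], [0, 0, -0.15, 0, 0, 0, 0]]]'

```text
time: 5.62
tool_pos: [0.5165, -0.0852, 0.2352]
ee_rot: [3.14, 0.0, -0.024]
wrist_force: [-6.4, -1.3, 14.2]
width: 0.0006
```

Call:
move_arm --increments '[[[0, 0, -0.04, 0, 0, 0, 0], [0, 0, -0.08, 0, 0, 0, 0], [0, 0, -0.11, 0, 0, 0, 0], [0, 0, -0.14, 0, 0, 0, 0], [0, 0, -0.15, 0, 0, 0, 0], [0, 0, -0.15, 0, 0, 0, 0], [0, 0, -0.15, 0, 0, 0, 0]]]'

```text
time: 6.2
tool_pos: [0.5166, -0.0694, 0.2345]
ee_rot: [-3.14, 0.002, -0.023]
wrist_force: [-5.6, 1.3, 12.4]
width: 0.0004
```

Run:
```python
from h import *
o=robot.get_obs();print(o["tool_pos"],o["wrist_force"])
for n in("scene","top"):
    p,d=robot.snapshot(n); cv2.imwrite(f"pics/{n}2.png",p[:,:,::-1])
crop("pics/scene2.png","pics/s2c.png",230,140,430,290,4)
```

```text
[ 0.51662584 -0.0693644   0.2345263 ] [-5.61803767  1.33129875 12.38110396]
```

View pics/s2c.png

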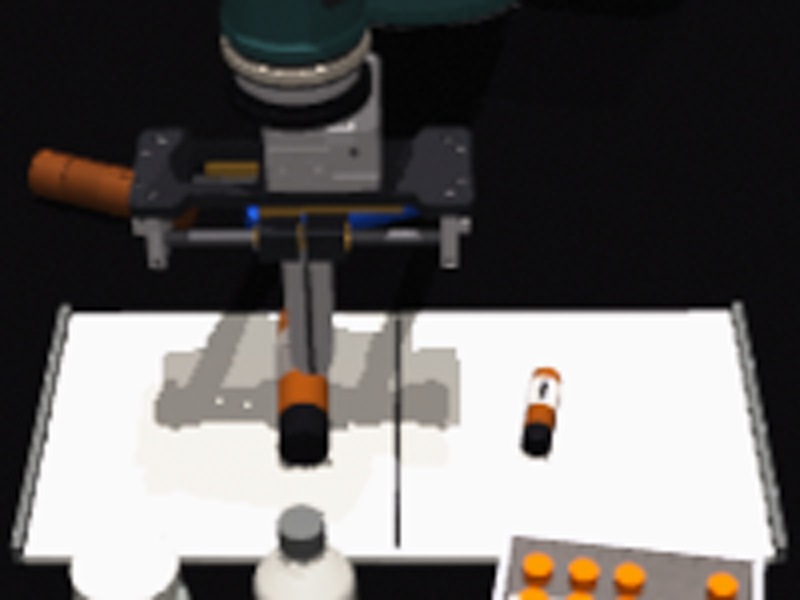

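Rolling works: the tube has moved about 15 mm (now at crop column ~303, was 275). The force is ~13 N. I'll lift, step back, come down 0.5 mm lighter and stroke again.

Call:
move_arm --increments '[[[0, 0, 0, -0.04, 0, 0, 0], [0, 0, 0, -0.1, 0, 0, 0], [0, 0, 0.08, -0.1, 0, 0, 0], [0, 0, 0.15, -0.1, 0, 0, 0], [0, 0, 0.15, -0.04, 0, 0, 0], [0, 0, 0.15, -0.01, 0, 0, 0], [0, 0, 0.15, -0.005, 0, 0, 0], [0, 0, 0.15, -0.005, 0, 0, 0]]]'

```text
time: 6.97
tool_pos: [0.5167, -0.0854, 0.2332]
ee_rot: [3.141, 0.0, -0.024]
wrist_force: [-0.0, -1.1, 3.6]
width: 0.0005
```

Call:
move_arm --increments '[[[0, 0, -0.01, 0, 0, 0, 0], [0, 0, -0.04, 0, 0, 0, 0], [0, 0, -0.08, 0, 0, 0, 0], [0, 0, -0.12, 0, 0, 0, 0], [0, 0, -0.15, 0, 0, 0, 0]]]'

```text
time: 7.38
tool_pos: [0.5168, -0.07, 0.2352]
ee_rot: [3.14, 0.001, -0.023]
wrist_force: [-6.9, -0.8, 13.6]
width: 0.0004
```

Call:
move_arm --increments '[[[0, 0, -0.04, 0, 0, 0, 0], [0, 0, -0.08, 0, 0, 0, 0], [0, 0, -0.11, 0, 0, 0, 0], [0, 0, -0.14, 0, 0, 0, 0], [0, 0, -0.15, 0, 0, 0, 0], [0, 0, -0.15, 0, 0, 0, 0], [0, 0, -0.15, 0, 0, 0, 0]]]'

```text
time: 7.97
tool_pos: [0.5168, -0.0543, 0.2348]
ee_rot: [-3.14, 0.002, -0.023]
wrist_force: [-7.2, 1.7, 12.8]
width: -0.0
```

Run:
```python
from h import *
for n in("scene",):
    p,d=robot.snapshot(n); cv2.imwrite(f"pics/{n}3.png",p[:,:,::-1])
crop("pics/scene3.png","pics/s3c.png",230,140,430,290,4)
```

```text
(no output)
```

View pics/s3c.png

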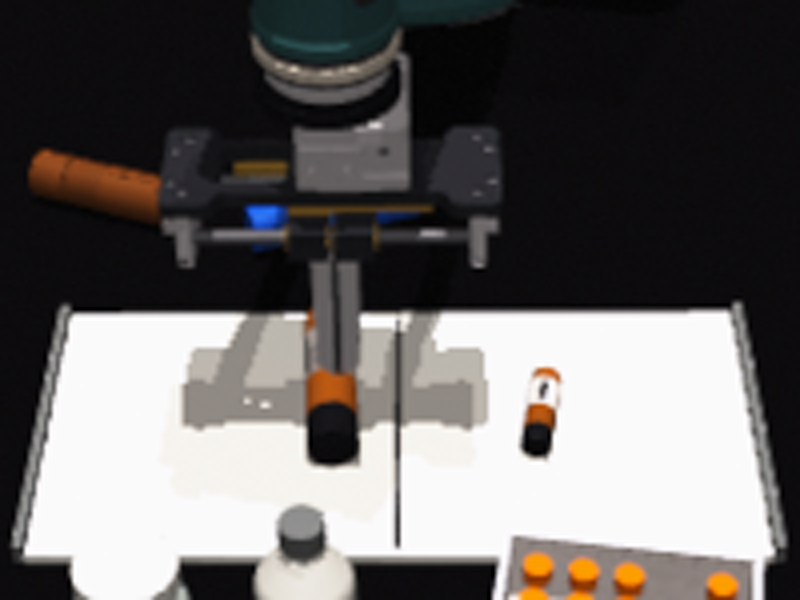

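Steady 15 mm per stroke, tube still straight (cap now at crop column ~332, line at 398). Repeating.

Call:
move_arm --increments '[[[0, 0, 0, -0.04, 0, 0, 0], [0, 0, 0, -0.1, 0, 0, 0], [0, 0, 0.08, -0.1, 0, 0, 0], [0, 0, 0.15, -0.1, 0, 0, 0], [0, 0, 0.15, -0.04, 0, 0, 0], [0, 0, 0.15, -0.01, 0, 0, 0], [0, 0, 0.15, -0.002, 0, 0, 0], [0, 0, 0.15, -0.002, 0, 0, 0]]]'

```text
time: 8.68
tool_pos: [0.5169, -0.0701, 0.233]
ee_rot: [3.142, 0.001, -0.024]
wrist_force: [-0.7, -1.2, 0.9]
width: 0.0001
```

Call:
move_arm --increments '[[[0, 0, -0.01, 0, 0, 0, 0], [0, 0, -0.04, 0, 0, 0, 0], [0, 0, -0.08, 0, 0, 0, 0], [0, 0, -0.12, 0, 0, 0, 0], [0, 0, -0.15, 0, 0, 0, 0]]]'

```text
time: 9.1
tool_pos: [0.517, -0.0546, 0.2351]
ee_rot: [3.14, 0.002, -0.023]
wrist_force: [-6.0, -0.6, 11.7]
width: 0.0003
```

Call:
move_arm --increments '[[[0, 0, -0.04, 0, 0, 0, 0], [0, 0, -0.08, 0, 0, 0, 0], [0, 0, -0.11, 0, 0, 0, 0], [0, 0, -0.14, 0, 0, 0, 0], [0, 0, -0.15, 0, 0, 0, 0], [0, 0, -0.15, 0, 0, 0, 0], [0, 0, -0.15, 0, 0, 0, 0]]]'

```text
time: 9.68
tool_pos: [0.5171, -0.039, 0.235]
ee_rot: [-3.141, 0.002, -0.023]
wrist_force: [-6.6, -0.2, 10.5]
width: -0.0001
```

Call:
move_arm --increments '[[[0, 0, 0, -0.04, 0, 0, 0], [0, 0, 0, -0.1, 0, 0, 0], [0, 0, 0.08, -0.1, 0, 0, 0], [0, 0, 0.15, -0.1, 0, 0, 0], [0, 0, 0.15, -0.04, 0, 0, 0], [0, 0, 0.15, -0.01, 0, 0, 0], [0, 0, 0.15, -0.002, 0, 0, 0], [0, 0, 0.15, -0.002, 0, 0, 0]]]'

```text
time: 10.35
tool_pos: [0.5172, -0.055, 0.2328]
ee_rot: [-3.141, 0.002, -0.024]
wrist_force: [0.3, 0.1, 0.4]
width: 0.0007
```

Call:
move_arm --increments '[[[0, 0, -0.01, 0, 0, 0, 0], [0, 0, -0.04, 0, 0, 0, 0], [0, 0, -0.08, 0, 0, 0, 0], [0, 0, -0.12, 0, 0, 0, 0], [0, 0, -0.15, 0, 0, 0, 0]]]'

```text
time: 10.77
tool_pos: [0.5175, -0.0395, 0.2351]
ee_rot: [3.141, 0.001, -0.023]
wrist_force: [-4.8, -0.6, 8.5]
width: 0.0006
```

Call:
move_arm --increments '[[[0, 0, -0.04, 0, 0, 0, 0], [0, 0, -0.08, 0, 0, 0, 0], [0, 0, -0.11, 0, 0, 0, 0], [0, 0, -0.14, 0, 0, 0, 0], [0, 0, -0.15, 0, 0, 0, 0], [0, 0, -0.15, 0, 0, 0, 0], [0, 0, -0.15, 0, 0, 0, 0]]]'

```text
time: 11.35
tool_pos: [0.5178, -0.0241, 0.2352]
ee_rot: [-3.141, 0.001, -0.023]
wrist_force: [-4.8, 1.1, 7.4]
width: 0.0004
```

Run:
```python
from h import *
for n in("scene","top"):
    p,d=robot.snapshot(n); cv2.imwrite(f"pics/{n}4.png",p[:,:,::-1])
crop("pics/scene4.png","pics/s4c.png",230,140,430,290,4)
crop("pics/top4.png","pics/t4c.png",230,190,430,330,4)
```

```text
(no output)
```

View pics/s4c.png

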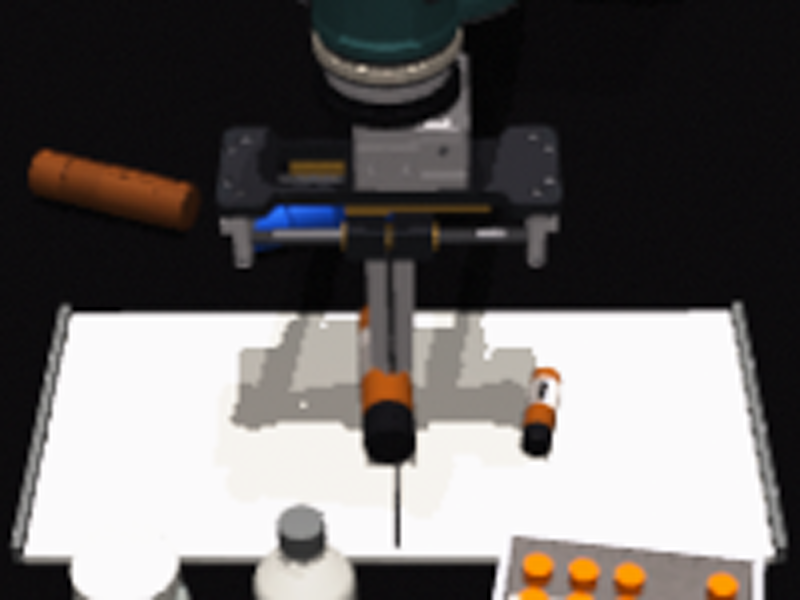

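View pics/t4c.png

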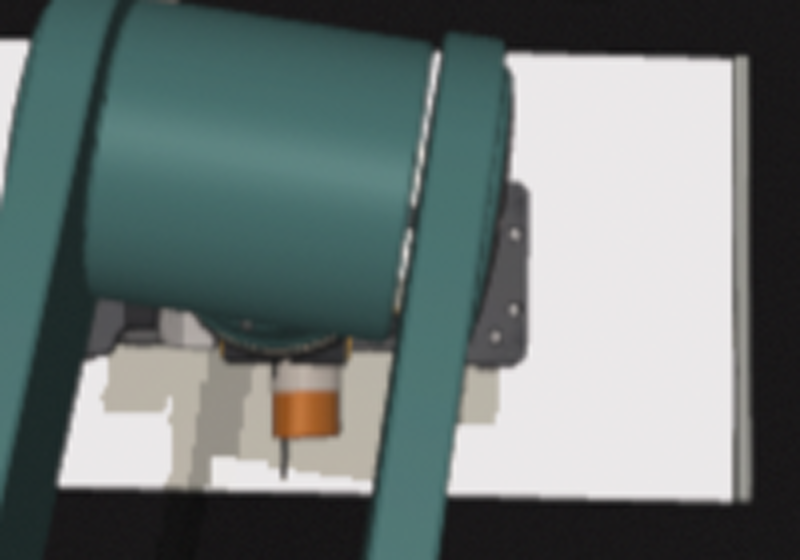

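Run:
```python
from h import *
b=px2w("top",230+306.5/4,190+109,.021);print(b, b[1]-(-0.00887-0.02405*b[0]))
a=px2w("scene",230+388/4,140+437/4,.021);print(a,a[1]-(-0.00887-0.02405*a[0]))
l=px2w("scene",230+398/4,140+500/4,.006);print(l,l[1]-(-0.00887-0.02405*l[0]))
```

```text
[ 0.46067287 -0.03054086  0.021     ] -0.010591675661543572
[ 0.56217785 -0.02534117  0.021     ] -0.0029507928430387263
[ 0.59646915 -0.02048532  0.006     ] 0.0027297635165170926
```

Both cameras put the tube ~9 mm short of the line (near end −10.6 mm, far end about −6 mm), with yaw ~0.05 rad, within the limit. The last stroke is 17 mm of fingertip travel. After that I lift clear and check.

Call:
move_arm --increments '[[[0, 0, 0, -0.04, 0, 0, 0], [0, 0, 0, -0.1, 0, 0, 0], [0, 0, 0.07, -0.1, 0, 0, 0], [0, 0, 0.13, -0.1, 0, 0, 0], [0, 0, 0.13, -0.04, 0, 0, 0], [0, 0, 0.13, -0.01, 0, 0, 0], [0, 0, 0.13, -0.002, 0, 0, 0], [0, 0, 0.13, -0.002, 0, 0, 0]]]'

```text
time: 12.12
tool_pos: [0.5177, -0.0381, 0.2333]
ee_rot: [3.142, 0.001, -0.024]
wrist_force: [0.1, -0.9, 0.9]
width: 0.0007
```

Call:
move_arm --increments '[[[0, 0, -0.02, 0, 0, 0, 0], [0, 0, -0.06, 0, 0, 0, 0], [0, 0, -0.1, 0, 0, 0, 0], [0, 0, -0.14, 0, 0, 0, 0], [0, 0, -0.16, 0, 0, 0, 0], [0, 0, -0.17, 0, 0, 0, 0], [0, 0, -0.17, 0, 0, 0, 0], [0, 0, -0.17, 0, 0, 0, 0]]]'

```text
time: 12.78
tool_pos: [0.5177, -0.0203, 0.2353]
ee_rot: [-3.141, 0.002, -0.023]
wrist_force: [-6.0, 0.6, 10.1]
width: 0.0006
```

Call:
move_arm --increments '[[[0, 0, 0, -0.02, 0, 0, 0], [0, 0, 0, -0.1, 0, 0, 0], [0, 0, 0, -0.4, 0, 0, 0], [0, 0, 0, -0.8, 0, 0, 0], [0, 0, 0, -1, 0, 0, 0], [0, 0, 0, -1, 0, 0, 0]]]'

```text
time: 13.28
tool_pos: [0.5196, -0.0208, 0.3406]
ee_rot: [3.14, -0.012, -0.023]
wrist_force: [0.4, -1.1, 0.2]
width: 0.0002
```

Call:
move_arm --increments '[[[0, -1, 0, -0.5, 0, 0, 0], [0, -1, 0, -0.5, 0, 0, 0], [0, -1, 0, -0.5, 0, 0, 0], [0, -1, 0, -0.5, 0, 0, 0]]]'

```text
time: 13.62
tool_pos: [0.4157, -0.0181, 0.3863]
ee_rot: [3.141, -0.004, -0.023]
wrist_force: [0.0, 0.4, -1.3]
width: 0.0006
```

Run:
```python
from h import *
for n in("scene","top"):
    p,d=robot.snapshot(n); cv2.imwrite(f"pics/{n}5.png",p[:,:,::-1])
crop("pics/scene5.png","pics/s5c.png",230,140,430,290,4)
crop("pics/top5.png","pics/t5c.png",230,190,430,330,4)
```

```text
(no output)
```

View pics/s5c.png

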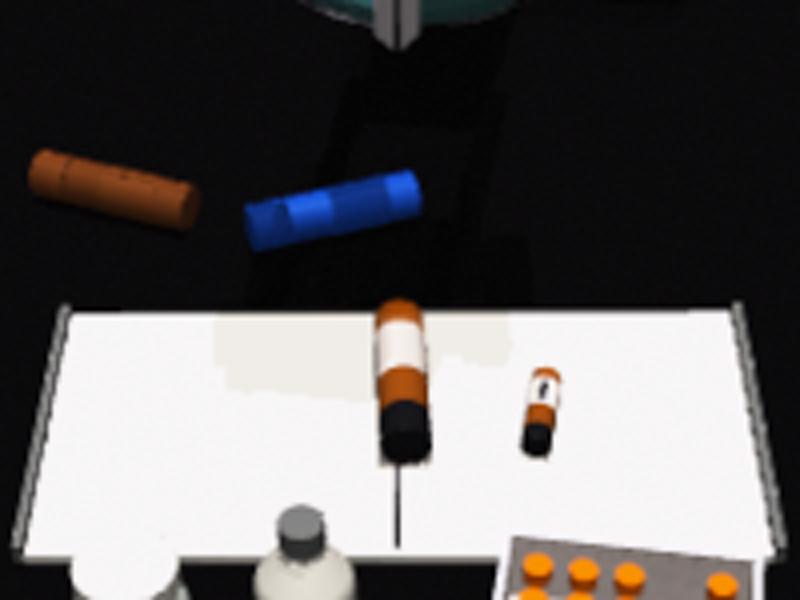

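View pics/t5c.png

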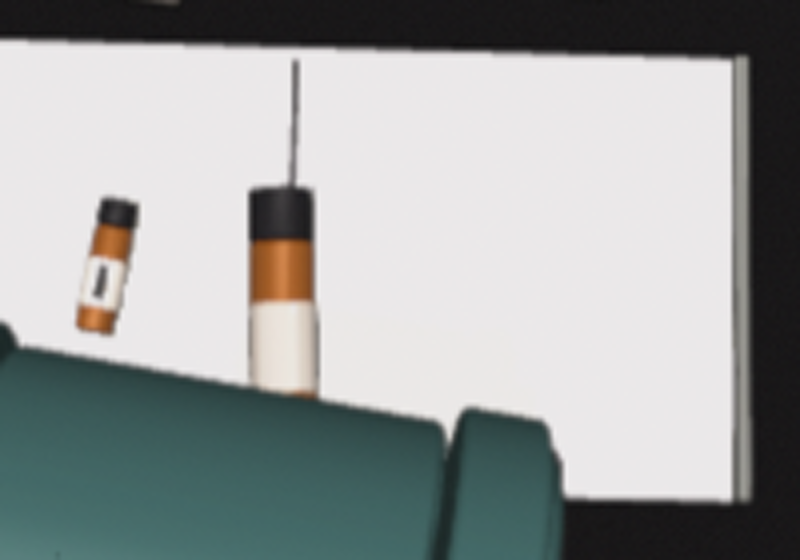

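The tube now appears slightly past the line at its far end (top-crop axis column 281.5, line ~293 there). I'll move the arm aside for a full view.

Call:
move_arm --increments '[[[0, 0, 1, 0, 0, 0, 0], [0, 0, 1, 0, 0, 0, 0], [0, 0, 1, 0, 0, 0, 0], [0, 0, 1, 0, 0, 0, 0]]]'

```text
time: 14.05
tool_pos: [0.4167, -0.1214, 0.3818]
ee_rot: [-3.142, 0.003, -0.028]
wrist_force: [-0.1, -0.1, -0.7]
width: 0.0003
```

Call:
move_arm --increments '[[[0, 0, 1, 0, 0, 0, 0], [0, 0, 1, 0, 0, 0, 0], [0, 0, 1, 0, 0, 0, 0], [0, 0, 1, 0, 0, 0, 0]]]'

```text
time: 14.38
tool_pos: [0.4143, -0.2209, 0.3818]
ee_rot: [-3.14, 0.003, -0.027]
wrist_force: [-0.2, 0.7, -0.4]
width: 0.0002
```

Run:
```python
from h import *
for n in("scene","top"):
    p,d=robot.snapshot(n); cv2.imwrite(f"pics/{n}6.png",p[:,:,::-1])
crop("pics/top6.png","pics/t6c.png",270,200,340,320,5)
im=cv2.imread("pics/top6.png").astype(float)
# silhouette edges per row, against white floor
g=im.min(2)
for v in range(238,300,6):
    r=g[v,280:320];print(v,r.astype(int)[5:26])
```

```text
238 [232 232 232 232 232 232 220 104  47  44  40  38  42  51  58  63  58  50
  42  36  34]
244 [232 232 232 232 232 231 219  92  32  33  35  39  42  49  54  56  53  46
  41  35  33]
250 [232 232 232 232 232 232 221 123  44  28  26  24  30  37  48  54  53  43
  34  29  30]
256 [232 232 232 232 232 232 222 116  44  36  38  38  42  54  65  74  69  52
  45  39  36]
262 [232 232 232 232 232 231 221 116  45  36  37  38  41  53  63  71  66  51
  45  40  36]
268 [232 232 232 232 232 232 226 181 192 216 226 230 232 232 232 232 232 232
 232 227 218]
274 [232 232 232 232 232 232 222 153 185 213 226 230 232 232 232 232 232 232
 232 228 220]
280 [232 232 232 232 232 232 225 174 184 211 225 230 232 232 232 232 232 232
 232 229 220]
286 [232 232 232 232 232 232 227 191 184 207 222 227 229 230 230 230 231 230
 229 227 217]
292 [232 232 232 232 232 232 227 183  79  37  37  37  40  45  47  48  45  45
  44  40  38]
298 [232 232 232 232 232 232 227 188  93  49  45  45  45  48  50  46  41  49
  51  54  52]
```

View pics/t6c.png

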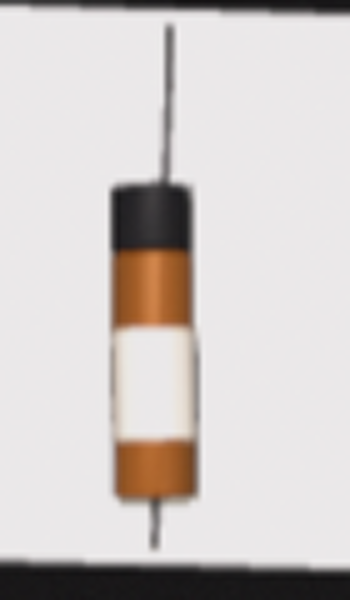

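Run:
```python
from h import *
L=lambda X:X[1]-(-0.00887-0.02405*X[0])
a=px2w("top",270+151.5/5,237,.021);b=px2w("top",270+157/5,299,.021);c=(a+b)/2
print(a,b,c,L(a),L(b),L(c),(a-b)[1]/(a-b)[0]+.02405, c[0]-.5371)
# scene: tube vs line, crop s5c
crop("pics/scene6.png","pics/s6c.png",290,200,370,290,7)
```

```text
[ 0.57045901 -0.01878911  0.021     ] [ 0.46067475 -0.02140218  0.021     ] [ 0.51556688 -0.02009564  0.021     ] 0.0038004305378078404 -0.001452949272464723 0.001173740632671557 0.047851848089585106 -0.02153311680653036
```

View pics/s6c.png

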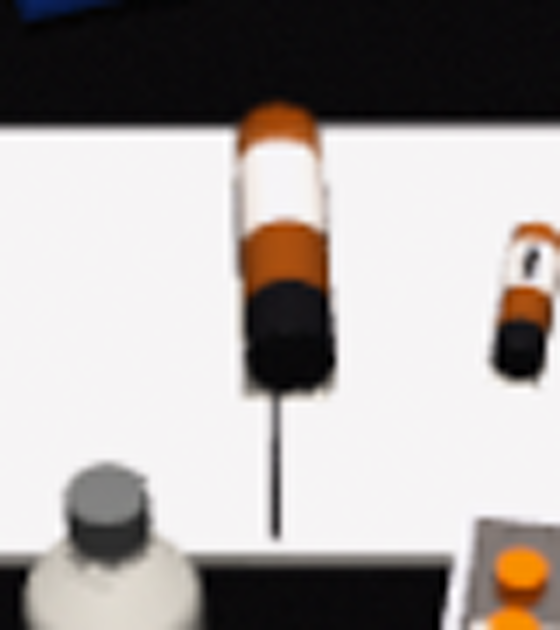

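The tube is 1.2 mm off the line, at 0.048 rad yaw and −21.5 mm along it, all inside the limits. The far-end column (300.3–300.4) is the same in two pictures 0.75 s apart, so it is at rest. I'll check the neighbours and hand in.

Run:
```python
from h import *
a=cv2.imread("pics/top0.png",0).astype(int);b=cv2.imread("pics/top6.png",0).astype(int)
for n,(u0,v0,u1,v1) in dict(vial=(245,235,270,278),box=(195,98,292,193),bottle=(312,138,348,183),jar=(358,145,400,190)).items():
    print(n,np.abs(a-b)[v0:v1,u0:u1].max())
o=robot.get_obs();print(o["time"],o["tool_pos"],o["wrist_force"])
robot.close_job()
```

```text
vial 2
box 5
bottle 4
jar 4
14.4833 [ 0.41419891 -0.21829911  0.38239692] [0.17781277 0.56996668 0.17909747]
the job is handed in; nothing more can be done
```

The large amber tube now lies on the viewing line, and I handed the job in at about 14.5 s. I rolled it there in five strokes with the closed fingertip on top, covering about 72 mm (nearly 5 rad of rolling, so it passed upside down).

**Tube position:** from the top camera, its axis is 1.2 mm from the line (limit 6 mm) and 0.048 rad off its direction (limit 0.15). Its mid length is 21.5 mm from the line's middle (limit 45 mm). The scene camera agrees on a small overshoot of about 4 mm at the far end. The calibration is only good to about 2 mm.

**At rest:** the far end was at the same pixel in two pictures about 0.75 s apart.

**Force:** the vertical wrist force was 14 N or less in every reading, but I only had readings at the end of each move. I did not see the fingertip touch below the tube's upper part; the grasp point stayed at about 53 mm or higher.

**Everything else:** the vial, freezer box, bottle and jar look unchanged between the first and last top pictures. The arm is clear of everything.

**Disagreements:** before the last stroke, the scene camera put the line itself 2.7 mm from where the top camera did, and I corrected for that. No check failed.

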